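Lock the well block on the shaker with its quarter-turn stud

ROBOT

A 6-joint arm with a two-finger parallel gripper is mounted at the origin on the work surface. World frame = base frame: x ahead of the robot, y to its left, z up, the work surface at z = 0. Lengths are in m, angles in rad, forces in N, time in s.
With the tool pointing down it reaches from about 0.275 to 0.825 m from the base axis. Payload 5.2 kg.
Tool frame: the origin (TCP) lies between the finger pads; the fingertips stand 8 mm ahead of it and the grasp point (between the pads) lies 11 mm behind it; x points along the fingers, y is the direction in which the jaws open and shut, and the axes are right-handed (so a half turn about x gives the same grasp; the last joint's range is limited). The gripper opens to 93 mm and grips with 3 to 60 N. Pads are 15 mm wide; open, the fingers measure 128 mm over their backs; the gripper's body (75 mm by 188 mm) begins 65 mm behind the grasp point.
Start: joints at [0.976, 0.259, 1.535, -0, 1.348, -0.203], TCP at [0.21, 0.508, 0.227] pointing down, gripper open.
Joint ranges: [-3.14, 3.14], [-0.91, 2.08], [0.19, 2.58], [-1.22, 4.36], [0.22, 2.71], [-3.12, 3.12]. Speed limits (rad/s): [2.57, 2.57, 3.14, 3.14, 3.14, 3.14].

INTERFACE

Orientations are given as a unit quaternion [x, y, z, w].
In Python, from bench import manip gives the robot as it stands. The module is installed in compiled form; this text tells all that it offers. Calls block until the motion is done:
- manip.reach(position, orientation): joint-space move of the TCP to a pose.
- manip.line_to(position, attitude=None, velocity=0.15, until_force=None): straight line of the TCP; attitude=None keeps the orientation; velocity is the mean speed in m/s. With until_force (N) it stops when the force on the tool has changed by that much, and returns True; else False.
- manip.move_j(angles): joint-space move.
- manip.gripper_to(opening): finger opening in m; the grip force is fixed at half the most; returns when the fingers have stopped.
- manip.sleep(seconds).
- manip.ik(position, orientation): joint angles nearest the present ones, or None.
- manip.observe(): the state.
- manip.grab_frame(name): name is "side" or "top" or "wrist"; returns a dict with "frame" (384x512x3 uint8, blue, green, red), "camera_matrix" (3x3 intrinsics, pixels), "k1" (the pictures are not rectified: a ray, as slopes to the right and down, at radius r is drawn at 1 + k1 r^2 times it, then the intrinsics apply), "pose" (4x4, takes a point from camera to world coordinates); the wrist camera has in their place "hand_eye" (4x4, takes a point from camera to tool coordinates, whose origin is the TCP and whose axes are the tool frame's). Camera axes: x right, y down, z forward; pixel columns grow to the right and rows downward; lengths in m; the calibration is good to about 2 mm. A picture is of the moment at which its call begins: read the wrist's pose just before it. There is no depth.
A pose or a line that the arm cannot do raises manip.Unreachable and nothing moves.
- manip.hand_in(): hands the job in, once; it reports no verdict.
The state is a dict: "time_s": time; "joint_pos": joint angles; "qvel": joint speeds; "tau": joint torques, N m; "position": TCP position; "orientation": TCP orientation; "ft_force": force on the tool from outside, world axes, zero at the start; "torque": the same for the moment, N m; "opening": finger opening in m.
Only numpy, scipy, OpenCV 4.12 (cv2) and the standard library are available. Lean on these libraries where they do the work, as an engineer would, in place of code of your own. Each camera call takes 0.05 s, during which the arm holds its last target. There are 200 camera calls.

TASK

Lock the purple well block on the shaker: take the orange-handled key from its stand, fit its blade in the slot of the brass stud, press the stud down and turn it clockwise to the green marks until it springs up into its catch, then stand the key fully down in its stand again. Work gently: never push or twist the key against the shaker with more than 30 N. Leave the other things on the bench where they are.

Things in the scene. Friction and masses are not known exactly. Their poses are not given: they have to be found in the camera images.
- key_grip (a point): centre of the key's orange grip, a box 32 (key x) x 14 (key y) x 40 (key z) mm, to be gripped across its 14 mm. The 90 g key stands upright, blade down, loosely in its stand; z points up along it. The blade's tip is 72 mm below this point. A half turn about z leaves the key the same.
- key: the same key, same axes; origin at the middle of the blade's tip. The blade is flat steel, 32 mm wide along x, 5.5 mm thick along y and 18 mm long; above it a round shank 14 mm across runs up to the grip, which begins 52 mm above the tip.
- stand: fixed grey block 70 (x) x 55 (y) x 44 (z) mm, origin at the centre of its underside. In its top is a chamfered pocket 37 (x) x 19 (y) mm, 40 mm deep (floor 4 mm above the bench), where the key stands with its blade along the stand's x; fully down, the grip's centre is 76 mm above the origin.
- shaker: fixed white shaker 180 (x) x 250 (y) mm, deck 75 mm above the bench; origin on the bench. On the deck's -y half an aluminium plate with the purple well block, top 105 mm high; the brass stud is at x 0, y 55 mm. Red (unlocked) marks lie beside it along shaker x, green (locked) marks along shaker y. At y 115 mm a display and a small knob, 85 mm high.
- stud_center (a point): on the stud's vertical axis, at the height of its top face when not pressed (78 mm above the bench). Fixed to the housing, with the shaker's axes: it does not tell how the slot lies. Head: brass disc 40 mm across with a slot right across it, 7.5 mm wide, 8 mm deep. Seen from above the slot starts between 17 degrees anticlockwise and 46 clockwise of shaker x, not measured: find it by feel or sight.
- stud_press (a joint): how far the stud is pressed down, m. A spring (5 N plus 0.7 N per mm) holds it up at 0; hard stop at 0.009. Friction on turning 0.05 N m. Only when at least 0.006 down can it turn clockwise past 50 degrees from shaker x, to the catch at about 90 (84 to 98, then a stop); let up there, it rests at 0.003, head flush with its bezel (locked). Let up short of it: about 0.006 or 0.
- tip_box_green: pipette-tip box 85 x 122 x 58 mm with green tips, beyond the stand; a bystander, origin at the centre of its underside
- cool_block: spare purple 96-well cooling block on a white base, 140 x 100 x 45 mm, to the robot's right; a bystander, origin at the centre of its underside
- pipette: white pipette 240 mm long lying on the bench to the robot's right; a bystander, origin at the centre of its underside
- buffer_bottle: clear bottle with blue cap, 64 mm across, 130 mm tall, to the robot's left; a bystander, origin at the centre of its underside
Things that resemble listed ones, but are neither listed nor needed, are in the scene too. Leave any turquoise look-alike of the key alone.

How it is judged:
On the way, in this order (a step that is already met when the one before it is completed fails the run):
1. the key is lifted out of its stand (height (world z) of key above 0.06 m), for 0.1 s.
2. the stud is pressed down with the key, at least 5.5 mm (value of joint stud_press above 0.0055 m and contact force between key and shaker above 2 N), for 0.1 s.
3. the stud has sprung up into its catch and the key is off it (value of joint stud_press between 0.0018 and 0.0042 m and contact force between key and shaker below 0.5 N and z of key in the frame of stud_center above 0.005 m), for 0.3 s.
At the end, for the whole second after the job is handed in: The stud rests in its catch (1.8 to 4.2 mm down), and the key stands at rest in its stand, within 15 mm of the stand's middle, grip centre 70 to 82 mm above the stand's foot, tilted less than 0.15 rad (value of joint stud_press between 0.0018 and 0.0042 m and horizontal distance between key_grip and stand below 0.015 m and z of key_grip in the frame of stand between 0.07 and 0.082 m and angle between key's own z axis and vertical below 0.15 rad and linear speed of key below 0.02 m/s); the robot touches nothing.
It fails at once if the key bears on the shaker with more than 30 N (contact force between key and shaker above 30 N).
It fails at once if one of the other things on the bench is moved more than 30 mm (distance of any of tip_box_green, cool_block, pipette, buffer_bottle from where it was at the start of the episode above 0.03 m).
It also fails if it takes over 67 s, if anything falls off the work surface, if the arm or the gripper's body presses on something with over 40 N, if the wrist force passes 120 N, or if a joint passes its speed limit or range.

## Working session

There is one attempt and no reset: what is moved stays moved. The work goes in short steps, each a Python script; the robot and the scene stay as the last script left them, time stands still between calls to the robot, and variables do not carry over. Pictures are saved under pics/ and viewed, about 8 in all and at most 12, crops included, and the job is handed in when it is done.

```bash
mkdir -p pics
cat > h.py <<'E'
import numpy as np, cv2
from scipy.spatial.transform import Rotation as R
from bench import manip
def shot(name):
    s=manip.observe(); f=manip.grab_frame(name)
    if name=="wrist":
        T=np.eye(4); T[:3,:3]=R.from_quat(s["orientation"]).as_matrix(); T[:3,3]=s["position"]
        f["pose"]=T@np.array(f["hand_eye"])
    f["pose"]=np.array(f["pose"]); f["camera_matrix"]=np.array(f["camera_matrix"]); return f
def pix2w(f,uv,z):
    d=np.array([f["k1"],0,0,0,0],float)
    p=cv2.undistortPoints(np.array(uv,float).reshape(-1,1,2),f["camera_matrix"],d).reshape(-1,2)
    r=np.c_[p,np.ones(len(p))]@f["pose"][:3,:3].T; o=f["pose"][:3,3]
    return o+r*((z-o[2])/r[:,2])[:,None]
def w2pix(f,P):
    T=np.linalg.inv(f["pose"]); d=np.array([f["k1"],0,0,0,0],float)
    return cv2.projectPoints(np.array(P,float).reshape(-1,3),cv2.Rodrigues(T[:3,:3])[0],T[:3,3],f["camera_matrix"],d)[0].reshape(-1,2)
def save(f,n):
    np.savez("pics/%s.npz"%n,**{k:f[k] for k in("frame","camera_matrix","k1","pose")}); cv2.imwrite("pics/%s.png"%n,f["frame"])
def down(a): # tool x down, tool y (jaw) at angle a from world x
    x=np.array([0,0,-1.]); y=np.array([np.cos(a),np.sin(a),0]); return R.from_matrix(np.c_[x,y,np.cross(x,y)]).as_quat()
E
python3 - <<'E'
from h import *
s=manip.observe();print(s)
fs=[shot(n) for n in("top","side")]
for f,n in zip(fs,("top0","side0")): save(f,n); print(f["camera_matrix"],f["k1"],f["pose"].round(3))
print(R.from_quat(s["orientation"]).as_matrix().round(2)); f=shot("wrist"); print(np.round(f["hand_eye"],3)); save(f,"wrist0")
cv2.imwrite("pics/top0b.png",cv2.resize(fs[0]["frame"],(800,600),interpolation=cv2.INTER_CUBIC))
E
```

```text
{'time_s': 0.0, 'joint_pos': array([ 9.76220287e-01,  2.59323546e-01,  1.53607318e+00, -1.86369041e-05,
        1.34797849e+00, -2.02780531e-01]), 'qvel': array([ 0.00078692, -0.00054563,  0.0015578 ,  0.00130881,  0.0017487 ,
       -0.00113881]), 'tau': array([-2.90182033e-04, -4.37328601e+01, -2.83999443e+01,  7.18369824e-02,
        4.16278210e-02, -1.57459085e-04]), 'position': array([0.20969144, 0.50789088, 0.22583213]), 'orientation': array([ 0.13705156,  0.69382092, -0.13821816,  0.69334345]), 'ft_force': array([-0.4011916 ,  0.56914805, -0.17389198]), 'torque': array([-0.0051395 , -0.01948631, -0.04816579]), 'opening': 0.09269366409092612}
[[419.04285733   0.         254.35617736]
 [  0.         419.04285733 181.4696028 ]
 [  0.           0.           1.        ]] -0.026246010497505752 [[-3.000e-03 -9.910e-01  1.330e-01  4.340e-01]
 [-1.000e+00  3.000e-03 -1.000e-03  1.300e-02]
 [ 1.000e-03 -1.330e-01 -9.910e-01  1.254e+00]
 [ 0.000e+00  0.000e+00  0.000e+00  1.000e+00]]
[[436.37918161   0.         257.90285885]
 [  0.         436.37918161 180.43408988]
 [  0.           0.           1.        ]] -0.058033534433473415 [[-0.891 -0.256  0.374  0.028]
 [-0.453  0.49  -0.745  1.083]
 [ 0.007 -0.833 -0.553  0.847]
 [ 0.     0.     0.     1.   ]]
[[-0.    0.38  0.92]
 [-0.    0.92 -0.38]
 [-1.   -0.   -0.  ]]
[[ 0.001 -0.3    0.954 -0.158]
 [ 1.    -0.001 -0.001  0.   ]
 [ 0.001  0.954  0.3   -0.084]
 [ 0.     0.     0.     1.   ]]
```

View pics/top0b.png

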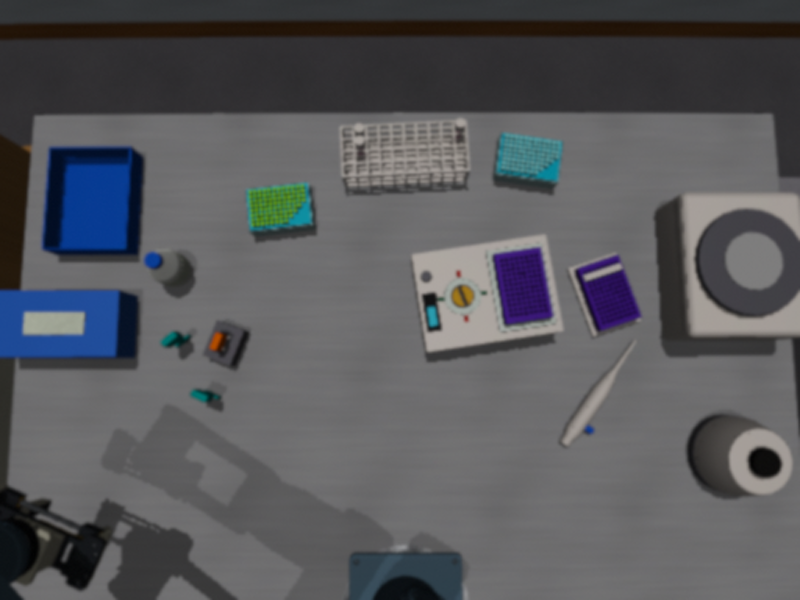

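The top view (800x600) shows the orange key in its grey stand at about (217,341) to (227,344). The possible confusions are the turquoise look-alikes at (177,339) and (205,396). The shaker stud is at (462,296), with red marks near (459,274) and (465,318) and green marks near (443,299) and (483,293). I choose the orange key in the grey stand.

Run:
```python
from h import *
f=dict(np.load("pics/top0.npz")); k=1/1.5625
P=lambda l,z:pix2w(f,np.array(l)*k,z)
print("stand",P([[227,344]],.044),"grip",P([[217,341]],.096))
print("shk corners",P([[413,254],[547,236],[562,330],[428,352]],.075))
print("stud",P([[462,296]],.078), "marks r",P([[459,274],[465,318]],.075),"g",P([[443,299],[483,293]],.075))
w=dict(np.load("pics/wrist0.npz")); print(w["camera_matrix"],w2pix(w,np.r_[P([[227,344]],.044),P([[217,341]],.096)]))
c=f["frame"]
a=cv2.resize(c[190:250,110:190],(800,600),interpolation=cv2.INTER_CUBIC)[:,:400] 
b=cv2.resize(c[190:250,100:180],(400,300),interpolation=cv2.INTER_CUBIC)
d=cv2.resize(c[145:235,255:375],(400,300),interpolation=cv2.INTER_CUBIC)
e=cv2.resize(w["frame"],(400,300))
cv2.imwrite("pics/c1.png",np.vstack([np.hstack([b,d]),np.hstack([e,np.zeros_like(e)])]))
```

```text
stand [[0.48498293 0.32625879 0.044     ]] grip [[0.4881096 0.3307013 0.096    ]]
shk corners [[ 0.64693833 -0.01721466  0.075     ]
 [ 0.67992595 -0.26384533  0.075     ]
 [ 0.50710289 -0.28520937  0.075     ]
 [ 0.468504   -0.04302344  0.075     ]]
stud [[ 0.56903581 -0.10530835  0.078     ]] marks r [[ 0.60972868 -0.10079118  0.075     ]
 [ 0.5293873  -0.1103935   0.075     ]] g [[ 0.56401033 -0.07107387  0.075     ]
 [ 0.57474669 -0.14383989  0.075     ]]
[[292.05041541   0.         253.56901634]
 [  0.         292.05041541 192.97482265]
 [  0.           0.           1.        ]] [[212.81139833 381.16970347]
 [211.5443078  417.0031432 ]]
```

View pics/c1.png

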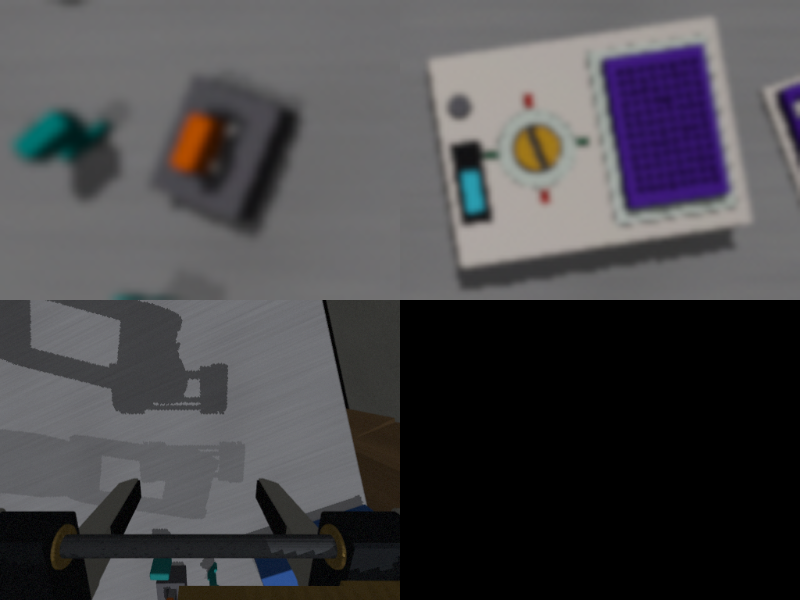

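The crops confirm the orange grip in the grey stand, its long axis about -20° from world x. The shaker yaw is about +8°, and the slot lies about 17° anticlockwise of shaker x. Next I take close looks from above the stand and the stud.

Run:
```python
from h import *
manip.reach([0.487,0.328,0.25],down(np.radians(70))); save(shot("wrist"),"wst"); print(manip.observe()["time_s"])
manip.reach([0.569,-0.105,0.25],down(np.radians(98))); manip.sleep(.2); save(shot("wrist"),"wsh"); print(manip.observe()["time_s"])
a=[cv2.imread("pics/%s.png"%n)[60:360,56:456] for n in("wst","wsh")]
cv2.imwrite("pics/c2.png",np.hstack(a))
```

```text
1.4583
3.325
```

View pics/c2.png

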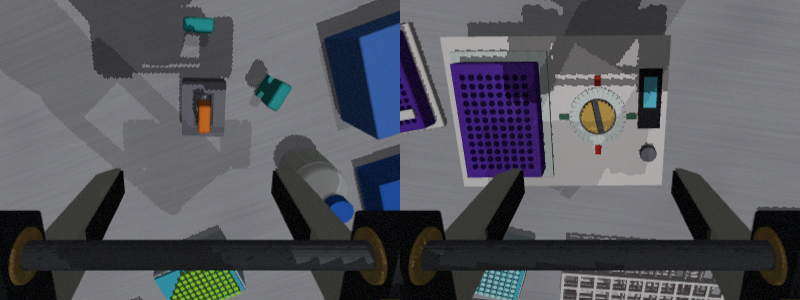

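Run:
```python
from h import *
w=dict(np.load("pics/wsh.npz")); h=cv2.cvtColor(w["frame"],cv2.COLOR_BGR2HSV)
def mask(h,lo,hi,box):
    m=cv2.inRange(h,np.array(lo),np.array(hi)); z=np.zeros_like(m); x0,y0,x1,y1=box; z[y0:y1,x0:x1]=m[y0:y1,x0:x1]; return z
def cen(m): y,x=np.nonzero(m); return np.array([x.mean(),y.mean()]),len(x)
brass=mask(h,[12,100,70],[32,255,255],(225,150,285,205)); pts=cv2.findNonZero(brass); hull=cv2.convexHull(pts)
el=cv2.fitEllipse(hull); print("ellipse",el,"stud",pix2w(w,[el[0]],.078))
yy,xx=np.nonzero(brass)
e=np.array(el[0]); 
sl=[(x,y) for y in range(150,205) for x in range(225,285) if not brass[y,x] and np.hypot(x-e[0],y-e[1])<15.5]
W=pix2w(w,sl,.078)[:,:2]; c=W.mean(0); u=np.linalg.svd(W-c)[2][0]; print("slot c",c,"angle",np.degrees(np.arctan2(u[1],u[0])),len(sl))
for n,lo,hi in(("red",[0,120,60],[8,255,255]),("red2",[172,120,60],[180,255,255]),("green",[45,60,30],[90,255,200])):
    m=mask(h,lo,hi,(200,120,300,230)); nn,_,st,ce=cv2.connectedComponentsWithStats(m)
    for s,q in zip(st[1:],ce[1:]):
        if s[4]>8: print(n,s[4],q,pix2w(w,[q],.075)[0])
t=dict(np.load("pics/wst.npz")); h=cv2.cvtColor(t["frame"],cv2.COLOR_BGR2HSV)
m=mask(h,[4,150,60],[20,255,255],(220,130,300,210)); print(cen(m))
A=cv2.resize(t["frame"][130:205,210:310],(800,600),interpolation=cv2.INTER_CUBIC)[:,100:500]
B=cv2.resize(w["frame"][130:230,190:320],(800,615),interpolation=cv2.INTER_CUBIC)[:600,150:550]
cv2.imwrite("pics/c3.png",np.hstack([A,B]))
```

```text
ellipse ((253.24166870117188, 176.0527801513672), (32.52299499511719, 33.43163299560547), 98.94793701171875) stud [[ 0.56858737 -0.10452475  0.078     ]]
slot c [ 0.5685422  -0.10441461] angle 20.661160676934234 186
red 51 [253.11764706 140.2745098 ] [ 0.52810907 -0.11035214  0.075     ]
red 53 [253.54716981 209.0754717 ] [ 0.61022661 -0.09830801  0.075     ]
green 47 [286.95744681 175.93617021] [ 0.56368211 -0.06526125  0.075     ]
green 45 [220.08888889 176.11111111] [ 0.57483011 -0.1429489   0.075     ]
(array([259.80555556, 176.12878788]), 396)
```

View pics/c3.png

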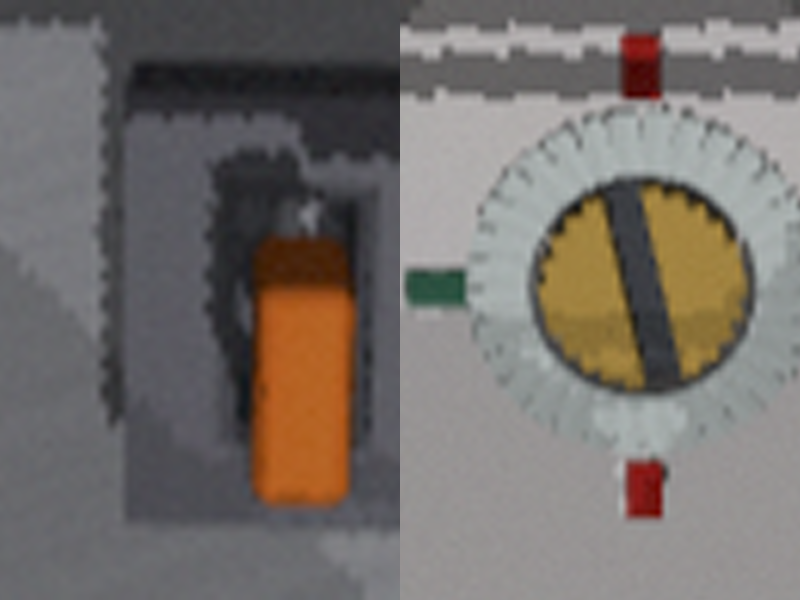

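Run:
```python
from h import *
t=dict(np.load("pics/wst.npz"))
q=pix2w(t,[[254.1,165.6],[266.9,165.6],[266.3,192.5],[254.6,192.5]],.116); print("grip",q.mean(0)); 
L=lambda a,b:(np.linalg.norm(b-a),np.degrees(np.arctan2((b-a)[1],(b-a)[0])))
print(L(q[0],q[3]),L(q[1],q[2]),L(q[0],q[1]),L(q[3],q[2]))
s=pix2w(t,[[238.1,144.4],[280,144.4],[280,195],[238.1,195]],.044);print("stand",s.mean(0),L(s[0],s[3]),L(s[3],s[2]),L(s[1],s[2]))
g=cv2.cvtColor(t["frame"],cv2.COLOR_BGR2GRAY); print(g[185,270:290],g[185,230:245],g[186:202,246],g[186:202,274])
```

```text
grip [0.48200071 0.33794213 0.116     ]
(np.float64(0.028675546315904247), np.float64(-18.946627380628627)) (np.float64(0.02867075205926814), np.float64(-20.49623592557487)) (np.float64(0.013024878230157853), np.float64(69.97996107417445)) (np.float64(0.012249400002803355), np.float64(69.9834799194773))
stand [0.48872091 0.33531007 0.044     ] (np.float64(0.0659587688618358), np.float64(-20.9331889537057)) (np.float64(0.05483252796248143), np.float64(69.98379759897247)) (np.float64(0.06596885571404384), np.float64(-18.470489323051225))
[ 93  95  92  93  92  92  90  93  93  94  97 109 108 108 110 109 109 109
 106 106] [103 102 102 103 103 106 105 105  80  77  79  75  78  77  85] [ 81  76  79  78  78  78  79  77  79  90 106 104 110 108 107 105] [ 92  86  80  80  76  80  86  92  90  88  99 120 128 122 121 126]
```

Run:
```python
from h import *
o=down(np.radians(70))
manip.gripper_to(.05)
manip.reach([.482,.338,.16],o); manip.line_to([.482,.338,.085],velocity=.1,until_force=8)
print(manip.observe()["position"]); manip.gripper_to(.005); s=manip.observe(); print(s["opening"],s["position"],s["time_s"],s["ft_force"])
manip.line_to([.482,.338,.215],velocity=.15); manip.sleep(.2); s=manip.observe(); print(s["opening"],s["time_s"],s["ft_force"],s["torque"])
f=shot("wrist");save(f,"wg"); t=shot("side"); save(t,"sg"); p=w2pix(t,[.482,.338,.226])[0]; print(p)
x,y=p.astype(int); x=max(x,50);A=t["frame"][max(y-25,0):y+75,max(x-50,0):x+50]
cv2.imwrite("pics/c4.png",np.hstack([cv2.resize(A,(400,400),interpolation=cv2.INTER_CUBIC),cv2.resize(f["frame"][180:380,156:356],(400,400))]))
```

```text
[0.48252374 0.33811876 0.08555134]
0.013552339678372643 [0.48202255 0.33802414 0.08512117] 7.4333 [-0.50586124  0.24887987  1.84623606]
0.013682357267705352 8.65 [-0.34218797  0.12584463 -0.71767551] [0.01602026 0.04937606 0.01636821]
[228.65637974 194.99874552]
```

View pics/c4.png

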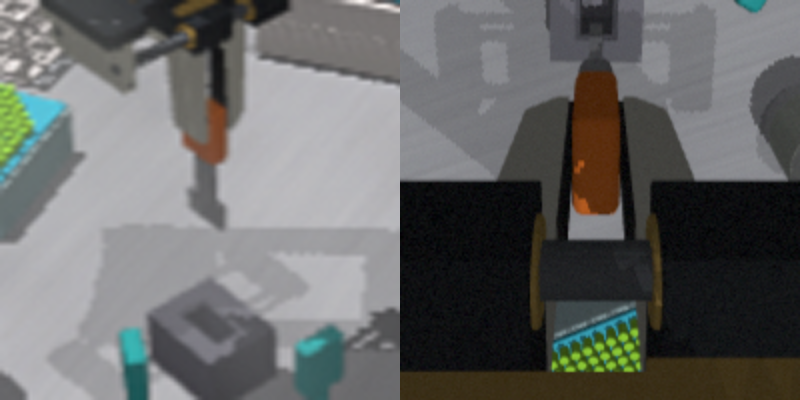

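Run:
```python
from h import *
f=dict(np.load("pics/wg.npz")); 
import itertools
s=manip.observe();Rm=R.from_quat(s["orientation"]).as_matrix()
for d in(-.006,-.003,0,.003,.006):
    C=np.array([s["position"]+Rm@np.array([-.011+a*.02,b*.007,d+c*.016]) for a,b,c in itertools.product((-1,1),repeat=3)])
    q=w2pix(f,C); print(d,q.min(0),q.max(0), w2pix(f,s["position"]+Rm@np.array([.061,0,d])))
h=cv2.cvtColor(f["frame"],cv2.COLOR_BGR2HSV);m=cv2.inRange(h,np.array([3,150,40]),np.array([18,255,255]));m[:200]=0;m[300:]=0;m[:,:236]=0;m[:,272:]=0
y,x=np.nonzero(m);print(x.min(),x.max(),y.min(),y.max())
# empty pocket / stand seen
A=cv2.resize(f["frame"][90:230,190:320],(557,600),interpolation=cv2.INTER_CUBIC);cv2.imwrite("pics/c5.png",A)
```

```text
-0.006 [238.85321701 208.04820429] [268.21156208 294.39868221] [[253.70022843 204.15820887]]
-0.003 [238.95462065 212.66050523] [268.12590773 299.38271292] [[253.7043287  207.70711355]]
0 [239.05468959 217.22676298] [268.04138869 304.30823325] [[253.70839772 211.22882172]]
0.003 [239.15345101 221.74769468] [267.9579817  309.17630601] [[253.71243586 214.72365913]]
0.006 [239.25093132 226.22400206] [267.87566415 313.98796756] [[253.71644347 218.19194614]]
242 265 216 286
```

View pics/c5.png

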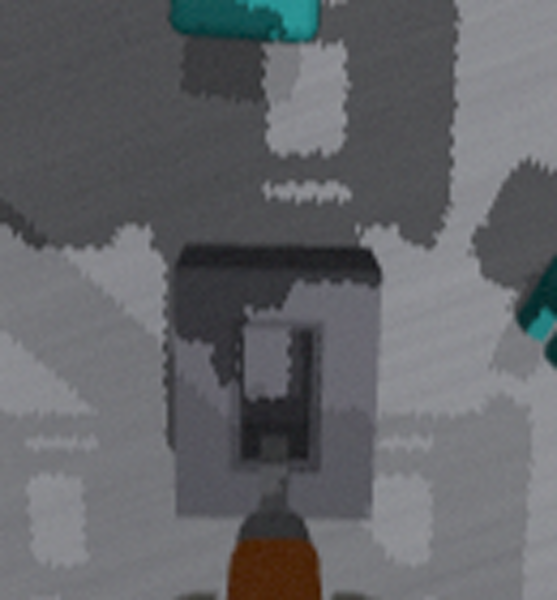

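I misread a height: the grip centre is at 0.076 when seated, not 0.096, so I hold the key by its top half. I will set it back, recompute the position and grip deeper.

Run:
```python
from h import *
import itertools
t=dict(np.load("pics/wst.npz")); q=pix2w(t,[[254.1,165.6],[266.9,165.6],[266.3,192.5],[254.6,192.5]],.096)
print("grip",q.mean(0),np.linalg.norm(q[0]-q[3]),np.linalg.norm(q[0]-q[1]))
f=dict(np.load("pics/wg.npz"));s=manip.observe();Rm=R.from_quat(s["orientation"]).as_matrix()
print("t",s["time_s"])
for d in(-.006,-.003,0,.003,.006):
    C=np.array([s["position"]+Rm@np.array([.009+a*.02,b*.007,d+c*.016]) for a,b,c in itertools.product((-1,1),repeat=3)])
    q=w2pix(f,C); print(d,q.min(0),q.max(0))
# stand top/pocket from c5 (scale 557/130)
k=130/557.
st=pix2w(f,np.array([[178,278],[380,283],[374,517],[176,514]])*k+[190,90],.044);pk=pix2w(f,np.array([[238,322],[325,322],[321,468],[231,465]])*k+[190,90],.044)
print("stand",st.mean(0),np.linalg.norm(st[0]-st[3]),np.linalg.norm(st[2]-st[3]),"pocket",pk.mean(0),np.linalg.norm(pk[0]-pk[3]),np.linalg.norm(pk[0]-pk[1]))
```

```text
grip [0.48709554 0.33659637 0.096     ] 0.03064003561888363 0.013917179763801562
t 8.75
-0.006 [240.66843647 197.69479186] [266.48718987 272.44816492]
-0.003 [240.74762365 201.90811253] [266.42135664 276.98247032]
0 [240.82589037 206.08335937] [266.35629492 281.4693998 ]
0.003 [240.90325322 210.22106997] [266.29199073 285.90972129]
0.006 [240.97972837 214.32177142] [266.22843039 290.30418561]
stand [0.48908739 0.33614698 0.044     ] 0.06648364790492539 0.05540357683119994 pocket [0.48769324 0.33715514 0.044     ] 0.04025631063792636 0.02319815294528161
```

Run:
```python
from h import *
manip.line_to([.482,.338,.0855],velocity=.12,until_force=6); print(manip.observe()["position"])
manip.gripper_to(.04); manip.line_to([.487,.3365,.066],velocity=.06,until_force=8)
manip.gripper_to(.005); s=manip.observe(); print(s["opening"],s["position"],s["time_s"])
manip.line_to([.487,.3365,.205],velocity=.2)
manip.reach([.5688,-.1043,.17],down(np.radians(110.7))); manip.sleep(.2)
f=shot("wrist");save(f,"wh"); print(w2pix(f,[.5688,-.1043,.078]),manip.observe()["ft_force"])
c=manip.line_to([.5688,-.1043,.150],velocity=.05,until_force=5)
c2=manip.line_to([.5688,-.1043,.1305],velocity=.02,until_force=4)
s=manip.observe(); print(c,c2,s["position"],s["ft_force"],s["torque"],s["opening"],s["time_s"])
f2=shot("wrist");save(f2,"wh2")
cv2.imwrite("pics/c6.png",np.hstack([cv2.resize(g["frame"][130:290,203:303],(375,600),interpolation=cv2.INTER_CUBIC) for g in(f,f2)]))
```

```text
[0.48083031 0.33752368 0.08511259]
0.01375648398033153 [0.48706463 0.33657363 0.06622751] 11.4583
[[252.80805144 197.86479638]] [ 0.53398971 -0.15299789 -1.35814068]
False True [ 0.56863288 -0.10420263  0.13127467] [ 0.79501831 -0.0979737   4.66126324] [-0.00926279  0.07105927 -0.02273715] 0.01357276190584194 15.625
```

View pics/c6.png

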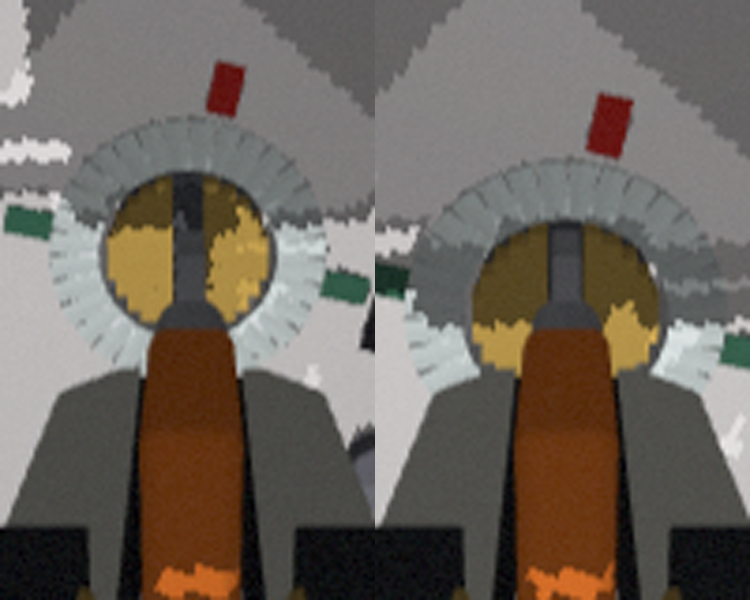

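The blade is in the slot: the tip is at about 0.070, and the picture shows the blade inside the slot. Now I press and turn in small, monitored steps.

```bash
cat > turn.py <<'E'
from h import *
F0=np.array([.53,-.15,-1.36])
def rep(tag):
    s=manip.observe(); F=s["ft_force"]-F0; print(tag,s["position"].round(4),F.round(1),s["torque"].round(2),round(s["time_s"],2)); return np.linalg.norm(F)
E
python3 - <<'E'
from turn import *
p=[.5688,-.1043,.1238]
print(manip.line_to(p,velocity=.015,until_force=10)); rep("press"); manip.sleep(.2); rep("press")
for a in np.r_[np.arange(100,10,-10),7.3]:
    manip.reach(p,down(np.radians(a)))
    if rep(round(a))>20: print("STOP"); break
E
```

```text
False
press [ 0.5688 -0.1043  0.1245] [-2.   0.7  9.3] [ 0.18  0.35 -0.  ] 16.27
press [ 0.5688 -0.1043  0.1245] [-1.7  0.8  9.9] [0.2  0.43 0.01] 16.48
100 [ 0.5689 -0.1043  0.1246] [-1.6  1.5 10.2] [ 0.13  0.32 -0.03] 16.77
90 [ 0.569  -0.1043  0.1246] [-1.4  0.4  9.7] [ 0.21  0.33 -0.01] 17.07
80 [ 0.569  -0.1043  0.1246] [-1.2  0.  10.2] [ 0.11  0.32 -0.01] 17.36
70 [ 0.5691 -0.1043  0.1246] [-1.8 -0.5 10.8] [ 0.14  0.29 -0.1 ] 17.65
60 [ 0.5691 -0.1043  0.1246] [-1.3  1.1 10.6] [ 0.1   0.2  -0.06] 17.94
50 [ 0.5692 -0.1044  0.1247] [-1.4 -0.2 10.5] [ 0.12  0.26 -0.07] 18.23
40 [ 0.5693 -0.1044  0.1247] [-1.3  1.5 10.2] [ 0.15  0.22 -0.03] 18.52
30 [ 0.5693 -0.1044  0.1247] [-0.7  0.6  9.4] [ 0.02  0.21 -0.02] 18.82
20 [ 0.5693 -0.1045  0.1247] [-1.5  0.4 10. ] [ 0.05  0.25 -0.04] 19.11
7 [ 0.5692 -0.1045  0.1247] [-1.   0.1 10. ] [-0.04  0.27 -0.07] 19.43
```

Run:
```python
from turn import *
p=np.array([.5688,-.1043,.1238])
manip.reach(p,down(np.radians(3.3))); rep("3.3")
for dz in(.002,.0035,.005,.0065,.009):
    manip.line_to(p+[0,0,dz],velocity=.02); rep(dz)
manip.line_to(p+[0,0,.046],velocity=.1); manip.sleep(.3); rep("up")
f=shot("wrist");save(f,"wl"); print(w2pix(f,[.5688,-.1043,.075]))
cv2.imwrite("pics/c7.png",cv2.resize(f["frame"][120:270,178:328],(600,600),interpolation=cv2.INTER_CUBIC))
```

```text
3.3 [ 0.5692 -0.1045  0.1247] [-1.5 -0.6 10.8] [-0.01  0.34 -0.05] 19.68
0.002 [ 0.5692 -0.1045  0.1266] [-1.2  0.2  8.4] [-0.12  0.19 -0.04] 19.93
0.0035 [ 0.5692 -0.1045  0.1279] [-0.6 -0.1  7.2] [-0.07  0.11 -0.03] 20.18
0.005 [ 0.5692 -0.1045  0.1291] [-0.6 -0.4  7.1] [-0.09  0.04 -0.07] 20.43
0.0065 [ 0.5689 -0.1042  0.1298] [1.5 0.4 1.7] [-0.12 -0.38  0.01] 20.68
0.009 [ 0.5688 -0.104   0.1326] [ 1.9  1.3 -0.2] [ 0.05 -0.48  0.01] 20.96
up [ 0.5684 -0.1042  0.1692] [ 0.5  0.7 -0.4] [-0.03  0.05  0.  ] 21.77
[[253.89402256 198.22452919]]
```

View pics/c7.png

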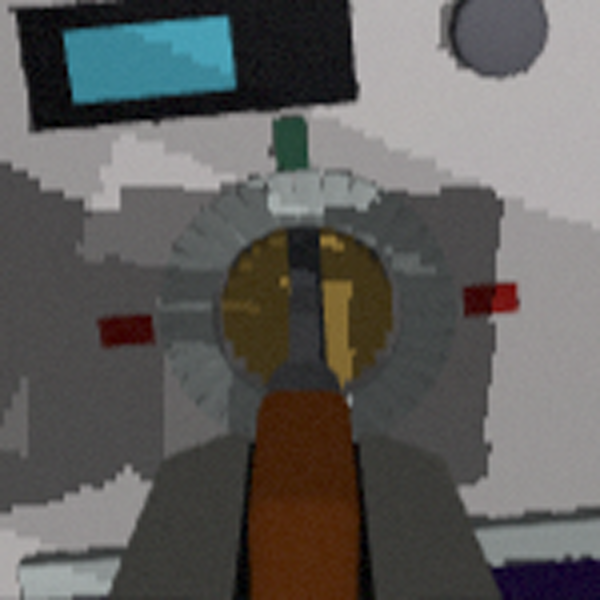

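The force fell from 7.1 N to zero at about 3 mm down, and the slot points at the green mark, so the stud is caught. Now I return the key.

Run:
```python
from turn import *
s=manip.observe()["position"]; manip.line_to([.5688,-.1043,.20],velocity=.15)
q=np.array([.487,.3365,.205]); manip.reach(q,down(np.radians(70))); manip.sleep(.2); rep("hover")
f=shot("wrist");save(f,"wr")
q[2]=.125; print(manip.line_to(q,velocity=.15,until_force=8))
q[2]=.0655; print(manip.line_to(q,velocity=.04,until_force=5)); rep("down")
cv2.imwrite("pics/c8.png",cv2.resize(shot("wrist")["frame"][120:270,178:328],(600,600),interpolation=cv2.INTER_CUBIC))
```

```text
hover [0.4877 0.3356 0.205 ] [-0.2  0.4  0.4] [ 0.01 -0.03  0.01] 24.02
False
True
down [0.4869 0.3364 0.0662] [-0.3  0.   6.9] [-0.    0.14  0.03] 26.14
```

Contact came at z 0.0662, the height of the regrasp, so the key is fully down. I release, retreat and check.

Run:
```python
from turn import *
manip.gripper_to(.045); q=np.array([.487,.3365,.20]); manip.line_to(q,velocity=.12); manip.reach([.487,.3365,.25],down(np.radians(70))); manip.sleep(.3); rep("up")
f=shot("wrist"); save(f,"we"); t=shot("side"); save(t,"se"); p=w2pix(t,[.487,.3365,.07])[0].astype(int)
a=w2pix(f,[.487,.3365,.096]); print(a); old=cv2.imread("pics/wst.png")
cr=lambda i:cv2.resize(i[110:220,200:310],(400,400),interpolation=cv2.INTER_CUBIC)
cv2.imwrite("pics/c9.png",np.hstack([cr(f["frame"]),cv2.resize(t["frame"][p[1]-40:p[1]+40,p[0]-40:p[0]+40],(400,400),interpolation=cv2.INTER_CUBIC)]))
```

```text
up [0.4864 0.3362 0.2486] [-0.8  0.6  1.3] [ 0.03 -0.01  0.02] 28.79
[[254.18253872 181.6437256 ]]
```

View pics/c9.png

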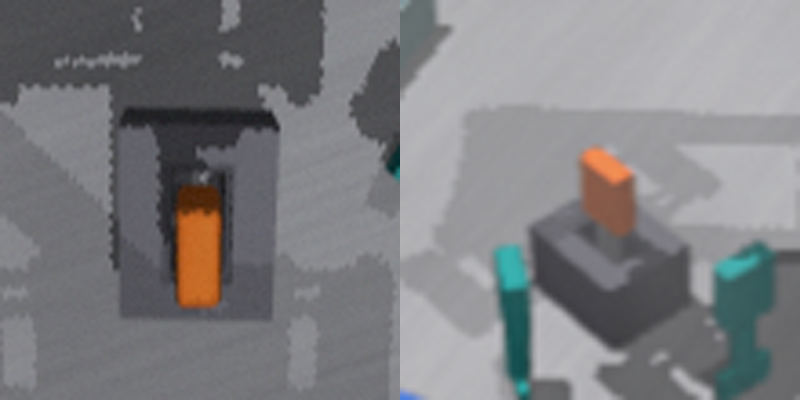

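The key stands upright and centred in its stand, with the grip top at crop (199,257) on the left and (608,190) on the right. The gripper is clear of it.

```bash
python3 -c "
from bench import manip
manip.hand_in()"
```

```text
the job is handed in; nothing more can be done
```

The stud is locked, the key is back in its stand, and the job is handed in. It reports no verdict.

**What I did:** I took the orange key, fitted its blade in the slot, which lay about 12° anticlockwise of shaker x, and pressed the stud about 7 mm. I then turned the key clockwise to 95° from shaker x and lifted it off.

**Last checks:**
- **Stud:** the force dropped from 7.1 N to zero at about 3 mm down, and the slot points at the green marks, so it is in its catch.
- **Force:** the readings stayed at about 11 N or less while the key was on the shaker; they were taken between steps, not continuously.
- **Key:** the final pictures show it upright and centred. It touched down at the same height it was gripped at, and the gripper is clear of it.
- **Time:** the clock read about 29 s of the 67 s allowed.

**What went wrong:** on the first grasp I used a grip height 20 mm too high and held the key by its top half. I lifted it about 13 cm like that, then set it back in the stand and regripped it properly. I did not re-measure the other things on the bench, but no move went near them.

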